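# Tighten the bench-pin clamp

### The arm

A 6-joint arm with a two-finger parallel gripper is mounted at the origin on the work surface. World frame = base frame: x ahead of the robot, y to its left, z up, the work surface at z = 0. Lengths are in m, angles in rad, forces in N, time in s.
With the tool pointing down it reaches from about 0.25 to 0.8 m from the base axis. Payload 8.5 kg.
Tool frame: the origin (TCP) lies at the very end of the fingers, on their centre line; the grasp point (between the pads) lies 19 mm behind it; z points along the fingers, y is the direction in which the jaws open and shut (so a half turn about z gives the same grasp; the last joint's range is limited). The gripper opens to 85 mm and grips with 20 to 120 N. Pads are 22 mm wide; open, the fingers measure 114 mm over their backs; the gripper's body (76 mm by 85 mm) begins 54 mm behind the grasp point. The pads swing forward as they close: fully open they stand 13 mm farther back than shut.
Start: joints at [1.287, 0.238, -0.013, 1.319, 0, 1.571], TCP at [0.147, 0.504, 0.231] pointing down, gripper open.
Joint ranges: [-2.66, 2.66], [-1.03, 1.9], [-1.14, 1.46], [-1.82, 2.27], [-1.45, 1.34], [-3.14, 3.14]. Speed limits (rad/s): [2.22, 2.22, 2.79, 3.14, 3.14, 3.14].

### API

Orientations are given as [roll, pitch, yaw] about the fixed x, y, z axes, in that order (R = Rz(yaw) Ry(pitch) Rx(roll)).
In Python, from station import r gives the robot as it stands.
- The arm moves only by the tool apply_moves, never from a script. Its argument "increments" is a list of rows, each an object of numbers: "gripper": the closure, from 0 (fully open) to 1 (shut); "x", "y", "z": the shift along the tool's x, y, z in mm; "wx", "wy", "wz": the turn, a rotation vector about the tool's x, y, z in rad. A call has 1 to 20 rows; each row shifts and turns the commanded pose from where the row before left it, along the tool's axes as they then stand; what a row does not reach is not made up. A row lasts 1/10 s, in which the tool goes at most 50 mm and 8.59 degrees, less where a joint would pass 70% of its speed; a pose out of reach is approached as far as the arm can. A call with a gripper value outside its range is refused whole. The fingers move at their own pace and stop on an object; the grip force is fixed at half the most. Time passes only in rows, so rows that do not move let the fingers close. It gives the time, the measured TCP pose, the force and the opening at its end, in the units of the state.
- r.get_state(): the state, without advancing time (a new reading comes with each control period).
- r.camera(name): name is "scene" or "side" or "wrist"; returns (picture, depth): 420x560x3 uint8, blue, green, red; 420x560 float32, m along the optical axis (not along the pixel's ray), 0 where there is no reading.
- r.get_calibration(name): a dict with "camera_matrix" (3x3 intrinsics, pixels), "k1" (the pictures are not rectified: a ray, as slopes to the right and down, at radius r is drawn at 1 + k1 r^2 times it, then the intrinsics apply), "R" (3x3) and "t" (3): a world point X has camera coordinates R X + t. Camera axes: x right, y down, z forward; pixel columns grow to the right and rows downward; lengths in m; the calibration is good to about 2 mm. A picture is of the moment at which its call begins: read the wrist's pose just before it. get_calibration takes no time and is no camera call; for the wrist camera it gives the pose at the moment of the call.
- r.hand_in(): hands the job in, once; it reports no verdict.
The state is a dict: "time_s": time; "joint_pos": joint angles; "qvel": joint speeds; "effort": joint torques, N m; "ee_pos": TCP position; "ee_rot": TCP orientation; "contact_force": force on the tool from outside, world axes, zero at the start; "ft_torque": the same for the moment, N m; "grip_width": opening from 0.0 (shut) to 1.0 (fully open).
Only numpy, scipy, OpenCV 4.12 (cv2) and the standard library are available. Lean on these libraries where they do the work, as an engineer would, in place of code of your own. Each camera call takes 0.05 s, during which the arm holds its last target.

### The job

Two small clamps stand on the jeweller's bench, each with a brass wing nut on top. Screw down the wing nut of the clamp that holds the notched wooden bench pin: turn it clockwise (seen from above) until it stops tight, then let go. Leave the wing nut of the other clamp, which holds the steel anvil block, as it is.

Things in the scene. Friction and masses are not known exactly. Their poses are not given: they have to be found in the camera images.
- pin_nut_grip (a point): Centre of the brass wing of the nut on the clamp holding the pale notched wooden bench pin: an upright bar 60 mm long, 14 thick, 28 high; pinch its 14 mm. On the vertical screw axis, 12 mm under the wing's top, 16 mm above a round collar (32 mm across, 12 high) on a grey press plate. x along the wing (turns with the nut), z up. 69 mm above the bench loosest, 66 tight. The clamp is fixed.
- pin_nut (a joint): Turn of that wing nut in rad, growing clockwise seen from above: 0 is loosest, 1.5 is the firm stop where it is tight. It starts between 0.1 and 0.6, so one grasp is enough. It sinks 2 mm per rad with its press plate, needs about 0.12 N m, and stays where it is left. An 8 mm stud end shows 5 to 8 mm above the wing.
- anvil_nut_tip (a point): Middle of one end face of the wing of the like brass wing nut on the other clamp, which holds a shiny stepped steel anvil block; 30 mm from that nut's screw axis, 12 mm under the wing's top, x pointing outward along the wing. This nut is to be left alone; it turns as easily as the first.

How it is judged:
By the outcome, as a careful person would: the job done as asked, in the order asked, and still so for the second after the job is handed in, with the robot touching nothing.
It also fails if it takes over 29 s, if anything falls off the work surface, if the arm or the gripper's body presses on something with over 40 N, if the wrist force passes 120 N, or if a joint passes its speed limit or range.

## Working session

There is one attempt and no reset: what is moved stays moved. The work goes in short steps, Python scripts to look and compute and a tool call to move; the robot and the scene stay as the last step left them, time stands still between calls to the robot, and variables do not carry over. Pictures are saved under pics/ and viewed, and the job is handed in when it is done.

Besides the shell and the picture viewer there is one more tool, called after "Request:" as name(argument=value, ...), one argument or row to a line, values as JSON. apply_moves: Moves the arm, as the interface text tells. Its arguments: {"type":"object","properties":{"increments":{"type":"array","items":{"type":"object","properties":{"gripper":{"type":"number"},"x":{"type":"number"},"y":{"type":"number"},"z":{"type":"number"},"wx":{"type":"number"},"wy":{"type":"number"},"wz":{"type":"number"}}}}},"required":["increments"]}

```bash
ls; mkdir -p pics; python3 - <<'E'
from station import r
import cv2,numpy as np
s=r.get_state();print(s)
for n in ["scene","side"]:
    p,d=r.camera(n);cv2.imwrite(f"pics/{n}0.png",p);np.save(f"{n}0.npy",d)
    print(r.get_calibration(n))
E
```

```text
pics
{'time_s': 0.0, 'joint_pos': array([ 1.28698974e+00,  2.38806809e-01, -1.42610727e-02,  1.31920634e+00,
       -2.20366582e-05,  1.57080075e+00]), 'qvel': array([ 4.24919886e-04, -2.11044478e-04,  1.00029059e-03, -1.81864441e-04,
       -6.24911308e-05, -4.93193891e-06]), 'effort': array([-6.10912011e-04, -5.38777971e+01,  3.46439588e+01,  1.82398822e-02,
        1.01055488e-05,  1.10252560e-05]), 'ee_pos': array([0.14689478, 0.50359172, 0.23066132]), 'ee_rot': array([-3.14011475e+00,  2.20431686e-05,  2.85778168e+00]), 'contact_force': array([0.08501363, 0.51738016, 0.37200895]), 'ft_torque': array([ 0.02974406, -0.02056163,  0.03542179]), 'grip_width': 0.9991527387612429}
{'camera_matrix': array([[425.34883321,   0.        , 283.3954507 ],
       [  0.        , 425.34883321, 214.59746719],
       [  0.        ,   0.        ,   1.        ]]), 'k1': -0.020090757386750906, 'R': array([[ 0.41081107,  0.91167759,  0.00884483],
       [ 0.68278467, -0.30121178, -0.66563996],
       [-0.60418487,  0.27949138, -0.74622062]]), 't': array([-0.23574391, -0.30940162,  1.11569169])}
{'camera_matrix': array([[527.52698806,   0.        , 270.69623225],
       [  0.        , 527.52698806, 214.37648865],
       [  0.        ,   0.        ,   1.        ]]), 'k1': -0.06590996238285073, 'R': array([[ 0.72088891, -0.6929024 ,  0.01433357],
       [-0.52118058, -0.55563175, -0.64779947],
       [ 0.456826  ,  0.45952107, -0.76167604]]), 't': array([-0.41608507,  0.36954608,  0.71863736])}
```

View pics/scene0.png

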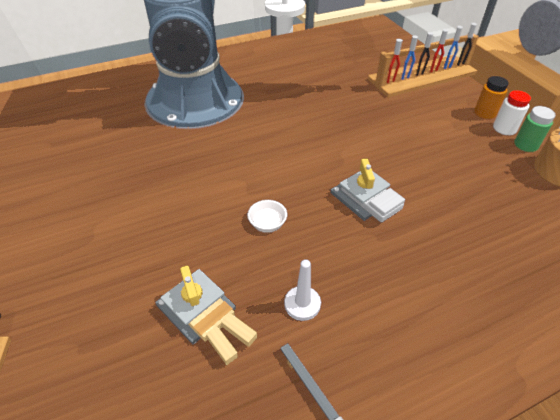

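View pics/side0.png

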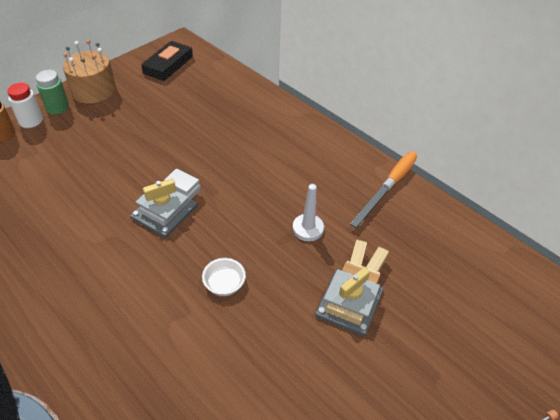

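The bench-pin clamp's nut is at about scene (190,285) and side (355,283). The anvil nut is at scene (366,175) and side (160,190). I'll measure the brass with masks and depth next.

```bash
cat > h.py <<'E'
import cv2,numpy as np
def cloud(c,d,m):
    v,u=np.nonzero(m&(d>0)); K=c["camera_matrix"]
    z=d[v,u]
    n=cv2.undistortPoints(np.c_[u,v].astype(float)[:,None],K,np.array([c["k1"],0,0,0]))[:,0]
    P=np.c_[n*z[:,None],z]
    return (P-c["t"])@c["R"],u,v
def ray(c,uv):
    n=cv2.undistortPoints(np.array([[uv]],float),c["camera_matrix"],np.array([c["k1"],0,0,0]))[0,0]
    return -c["R"].T@c["t"], c["R"].T@np.r_[n,1]
def onz(c,uv,z):
    o,d=ray(c,uv);return o+d*(z-o[2])/d[2]
E
python3 - <<'E'
from station import r
from h import *
for n in ["scene","side"]:
    p=cv2.imread(f"pics/{n}0.png");d=np.load(f"{n}0.npy");c=r.get_calibration(n)
    h=cv2.cvtColor(p,cv2.COLOR_BGR2HSV)
    m=cv2.inRange(h,(20,150,110),(32,255,255))>0
    k,l,st,ce=cv2.connectedComponentsWithStats(m.astype(np.uint8))
    for i in range(1,k):
        if st[i,4]<80: continue
        P,u,v=cloud(c,d,l==i)
        print(n,st[i],ce[i].round(),P.mean(0).round(3),np.percentile(P[:,2],[2,50,90,98]).round(3))
        T=P[P[:,2]>.066]
        T=T[np.hypot(*(T-np.median(T,0))[:,:2].T)<.04]
        if len(T)>15:
            T=T[:,:2];mu=T.mean(0);w,V=np.linalg.eigh(np.cov((T-mu).T));a=V[:,1];q=(T-mu)@a
            print('  top',len(T),mu.round(4),'ang',np.arctan2(a[1],a[0]).round(3),'mid',(mu+a*(q.min()+q.max())/2).round(4),'len',np.ptp(q).round(3),'wid',np.ptp((T-mu)@V[:,0]).round(3))
    B=(190,280) if n=="scene" else (353,283)
    x,y=B;cv2.imwrite(f"pics/{n}0z.png",cv2.resize(p[y-50:y+50,x-60:x+60],None,fx=6,fy=6,interpolation=cv2.INTER_CUBIC))
E
```

```text
scene [358 159  16  29 218] [364. 177.] [0.498 0.206 0.062] [0.043 0.063 0.076 0.078]
  top 92 [0.4982 0.2075] ang 2.905 mid [0.4921 0.2089] len 0.06 wid 0.01
scene [182 284  20  21 151] [190. 296.] [ 0.617 -0.176  0.06 ] [0.045 0.06  0.076 0.078]
  top 57 [ 0.6254 -0.1749] ang -2.789 mid [ 0.6187 -0.1774] len 0.029 wid 0.012
```

```bash
python3 -c "
import cv2,numpy as np
cv2.imwrite('pics/both.png',np.vstack([cv2.resize(cv2.imread('pics/scene0z.png'),(360,300)),cv2.resize(cv2.imread('pics/side0z.png'),(360,300))]))"
```

```text
(no output)
```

View pics/both.png

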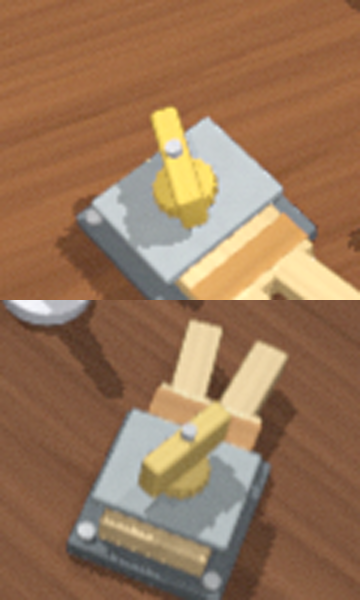

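The crops show the wing bar, the stud at its centre, and the collar under it, on the clamp with the notched wooden pin. I'll refine the position using height-filtered points from both views and the stud rays.

```bash
python3 - <<'E'
from station import r
from h import *
for n in ["scene","side"]:
    p=cv2.imread(f"pics/{n}0.png");d=np.load(f"{n}0.npy");c=r.get_calibration(n)
    h=cv2.cvtColor(p,cv2.COLOR_BGR2HSV)
    hp=(187,278) if n=="scene" else (353,283)
    P,u,v=cloud(c,d,np.ones(d.shape,bool))
    hsv=h[v,u]
    near=(abs(u-hp[0])<30)&(abs(v-hp[1])<30)
    s=near&(P[:,2]>.055)&(P[:,2]<.1)
    br=s&(hsv[:,1]>100)
    for nm,sel in [("all>.055",s),("top",s&(abs(P[:,2]-np.percentile(P[br,2],90))<.004)&(hsv[:,1]>90))]:
        T=P[sel];print(n,nm,len(T),'z',np.percentile(T[:,2],[5,50,95]).round(4))
        rc=cv2.minAreaRect((T[:,:2]*1000).astype(np.float32));mu=T[:,:2].mean(0)
        w,V=np.linalg.eigh(np.cov((T[:,:2]-mu).T));a=V[:,1]
        print('  rect',rc,'mean',mu.round(4),'ang',np.degrees(np.arctan2(a[1],a[0])).round(1))
    st=s&(hsv[:,1]<60)&(P[:,2]>.07)
    print(' stud',len(P[st]),P[st].mean(0).round(4),'px',u[st].mean(),v[st].mean())
    plate=near&(hsv[:,1]<80)&(P[:,2]<.055)&(P[:,2]>.03);print(' plate z',np.median(P[plate,2]))
    tab=(abs(u-hp[0])<90)&(abs(v-hp[1])<90)&(P[:,2]<.02);print(' bench z',np.median(P[tab,2]))
E
```

```text
scene all>.055 374 z [0.0621 0.0772 0.0819]
  rect ((601.0479736328125, -172.16661071777344), (13.998794555664062, 60.7781982421875), 87.4955062866211) mean [ 0.6073 -0.1725] ang 177.6
scene top 265 z [0.0754 0.0775 0.0791]
  rect ((600.5853881835938, -172.15419006347656), (13.96402645111084, 59.85251998901367), 87.5166244506836) mean [ 0.6025 -0.1724] ang 177.7
 stud 27 [ 0.601  -0.1724  0.0827] px 187.40740740740742 279.25925925925924
 plate z 0.03780246035983403
 bench z -0.0024232018359021364
side all>.055 451 z [0.0579 0.0781 0.0829]
  rect ((596.4348754882812, -174.65077209472656), (15.21870231628418, 60.495033264160156), 87.89154052734375) mean [ 0.5927 -0.1768] ang 176.1
side top 221 z [0.0775 0.0796 0.0819]
  rect ((596.6119384765625, -175.36473083496094), (14.081122398376465, 60.31867599487305), 89.13484191894531) mean [ 0.5953 -0.1755] ang 177.7
 stud 26 [ 0.5969 -0.1743  0.0846] px 355.3076923076923 276.84615384615387
 plate z 0.03962803827735489
 bench z 0.00017449334464989864
```

Request:
apply_moves(
  increments=[
    {"wz": -0.1},
  ],
)

```text
schema error: expected keys gripper, x, y, z, wx, wy, wz
```

```bash
cat > go.py <<'E'
from station import r
import numpy as np,sys
from scipy.spatial.transform import Rotation as R
def show(t=None):
    s=r.get_state();Rm=R.from_euler('xyz',s["ee_rot"]).as_matrix()
    print('t',s["time_s"],'q',s["joint_pos"].round(3),'p',s["ee_pos"].round(4),'rot',s["ee_rot"].round(3),'F',s["contact_force"].round(1),'M',s["ft_torque"].round(2),'w',round(s["grip_width"],3))
    if t is not None: print('tool shift mm',(Rm.T@(np.array(t)-s["ee_pos"])*1000).round(1))
if __name__=="__main__": show([float(a) for a in sys.argv[1:]] or None)
E
python3 go.py .5987 -.1735 .2
```

```text
t 0.1 q [ 1.287  0.239 -0.014  1.319 -0.     1.571] p [0.1469 0.5036 0.2308] rot [-3.14   0.     2.858] F [-0.2 -0.4  0.5] M [-0.02  0.03  0.01] w 1.004
tool shift mm [-623.3 -523.5   31.4]
```

Request:
apply_moves(
  increments=[
    {"gripper": 0,"x": 0,"y": 0,"z": 0,"wx": 0,"wy": 0,"wz": -0.1},
  ],
)

```text
time_s: 0.2
ee_pos: [0.1469, 0.5037, 0.2309]
ee_rot: [-3.141, -0.0, 2.958]
contact_force: [0.5, -0.1, 0.8]
grip_width: 1.005
```

```bash
python3 go.py .5987 -.1735 .2
```

```text
t 0.2 q [ 1.287  0.239 -0.014  1.319 -0.     1.47 ] p [0.1469 0.5037 0.2309] rot [-3.141 -0.     2.958] F [ 0.5 -0.1  0.8] M [-0.02 -0.02 -0.01] w 1.005
tool shift mm [-567.5 -583.6   31.4]
```

Request:
apply_moves(
  increments=[
    {"gripper": 0,"x": 0,"y": 0,"z": 0,"wx": 0,"wy": 0,"wz": -0.1},
    {"gripper": 0,"x": 0,"y": 0,"z": 0,"wx": 0,"wy": 0,"wz": -0.04},
    {"gripper": 0,"x": -18,"y": -27,"z": 0,"wx": 0,"wy": 0,"wz": 0},
    {"gripper": 0,"x": -24,"y": -36,"z": 0,"wx": 0,"wy": 0,"wz": 0},
    {"gripper": 0,"x": -24,"y": -36,"z": 0,"wx": 0,"wy": 0,"wz": 0},
    {"gripper": 0,"x": -24,"y": -36,"z": 0,"wx": 0,"wy": 0,"wz": 0},
    {"gripper": 0,"x": -24,"y": -36,"z": 0,"wx": 0,"wy": 0,"wz": 0},
    {"gripper": 0,"x": -24,"y": -36,"z": 0,"wx": 0,"wy": 0,"wz": 0},
    {"gripper": 0,"x": -24,"y": -36,"z": 0,"wx": 0,"wy": 0,"wz": 0},
    {"gripper": 0,"x": -24,"y": -36,"z": 0,"wx": 0,"wy": 0,"wz": 0},
    {"gripper": 0,"x": -24,"y": -36,"z": 0,"wx": 0,"wy": 0,"wz": 0},
    {"gripper": 0,"x": -24,"y": -36,"z": 0,"wx": 0,"wy": 0,"wz": 0},
    {"gripper": 0,"x": -24,"y": -36,"z": 0,"wx": 0,"wy": 0,"wz": 0},
    {"gripper": 0,"x": -24,"y": -36,"z": 0,"wx": 0,"wy": 0,"wz": 0},
    {"gripper": 0,"x": -24,"y": -36,"z": 0,"wx": 0,"wy": 0,"wz": 0},
    {"gripper": 0,"x": -24,"y": -36,"z": 0,"wx": 0,"wy": 0,"wz": 0},
    {"gripper": 0,"x": -24,"y": -36,"z": 0,"wx": 0,"wy": 0,"wz": 0},
  ],
)

```text
time_s: 1.9
ee_pos: [0.4779, -0.0439, 0.2311]
ee_rot: [3.142, -0.0, 3.097]
contact_force: [0.4, 1.5, 0.2]
grip_width: 1.001
```

```bash
python3 go.py .5987 -.1735 .2
```

```text
t 1.9 q [-0.092  0.161 -0.113  1.297  0.    -0.047] p [ 0.4779 -0.0439  0.2311] rot [ 3.142 -0.     3.097] F [0.4 1.5 0.2] M [ 0.05 -0.07 -0.04] w 1.001
tool shift mm [-126.5 -124.2   31.1]
```

Request:
apply_moves(
  increments=[
    {"gripper": 0,"x": -32,"y": -31,"z": 5,"wx": 0,"wy": 0,"wz": 0},
    {"gripper": 0,"x": -32,"y": -31,"z": 5,"wx": 0,"wy": 0,"wz": 0},
    {"gripper": 0,"x": -32,"y": -31,"z": 5,"wx": 0,"wy": 0,"wz": 0},
    {"gripper": 0,"x": -30,"y": -31,"z": 5,"wx": 0,"wy": 0,"wz": 0},
    {"gripper": 0,"x": 0,"y": 0,"z": 0,"wx": 0,"wy": 0,"wz": 0},
  ],
)

```text
time_s: 2.4
ee_pos: [0.6, -0.175, 0.2084]
ee_rot: [-3.141, -0.002, 3.095]
contact_force: [0.3, 0.2, -0.6]
grip_width: 1.001
```

```bash
python3 - <<'E'
from station import r
from h import *
from go import show
show()
c=r.get_calibration("wrist");p,d=r.camera("wrist");cv2.imwrite("pics/w1.png",p);np.save("w1.npy",d);np.save("w1c.npy",c,allow_pickle=True)
o=-c["R"].T@c["t"];print('cam',o)
h=cv2.cvtColor(p,cv2.COLOR_BGR2HSV)
P,u,v=cloud(c,d,d>0);hsv=h[v,u]
near=np.hypot(P[:,0]-.599,P[:,1]+.1735)<.05
s=near&(P[:,2]>.072)&(P[:,2]<.1)
T=P[s];print(len(T),np.percentile(T[:,2],[5,50,95]).round(4))
rc=cv2.minAreaRect((T[:,:2]*1000).astype(np.float32));print(rc)
t=s&(hsv[:,1]>90);Q=P[t][:,:2];print(cv2.minAreaRect((Q*1000).astype(np.float32)),Q.mean(0))
print('stud',P[s&(hsv[:,1]<60)].mean(0),s[(hsv[:,1]<60)].sum())
E
```

```text
t 2.4 q [-2.830e-01  4.210e-01  1.970e-01  1.349e+00 -1.000e-03 -2.370e-01] p [ 0.6    -0.175   0.2084] rot [-3.141e+00 -2.000e-03  3.095e+00] F [ 0.3  0.2 -0.6] M [ 0.06 -0.01 -0.06] w 1.001
cam [ 0.52012697 -0.17037655  0.35029023]
979 [0.0765 0.0791 0.0846]
((598.3840942382812, -172.3173370361328), (13.891557693481445, 59.47401809692383), 87.86164093017578)
((598.3840942382812, -172.3173370361328), (13.891557693481445, 59.47401809692383), 87.86164093017578) [ 0.59633491 -0.17206025]
stud [ 0.59822566 -0.17212463  0.08451704] 74
```

View pics/w1.png

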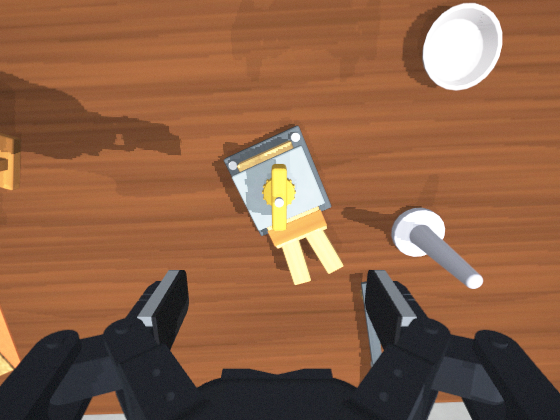

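Wrist view: the stud is at (279,202) and the wing runs straight up the image, lined up with the jaws. It gives (0.598, -0.172), within 2–3 mm of the other cameras. The bar measures 14×59.5 mm with its top at 0.079, as given. To clear the collar (top about 0.052), I'll grasp with the TCP at z ≈ 0.056.

Request:
apply_moves(
  increments=[
    {"gripper": 0,"x": 1.5,"y": 2.3,"z": 30,"wx": 0,"wy": 0,"wz": -0.01},
    {"gripper": 0,"x": 0,"y": 0,"z": 36,"wx": 0,"wy": 0,"wz": 0},
    {"gripper": 0,"x": 0,"y": 0,"z": 36,"wx": 0,"wy": 0,"wz": 0},
    {"gripper": 0,"x": 0,"y": 0,"z": 30,"wx": 0,"wy": 0,"wz": 0},
    {"gripper": 0,"x": 0,"y": 0,"z": 15,"wx": 0,"wy": 0,"wz": 0},
    {"gripper": 0.2,"x": 0,"y": 0,"z": 5,"wx": 0,"wy": 0,"wz": 0},
    {"gripper": 0.5,"x": 0,"y": 0,"z": 0,"wx": 0,"wy": 0,"wz": 0},
    {"gripper": 0.6,"x": 0,"y": 0,"z": 0,"wx": 0,"wy": 0,"wz": 0},
    {"gripper": 0.6,"x": 0,"y": 0,"z": 0,"wx": 0,"wy": 0,"wz": 0},
  ],
)

```text
time_s: 3.35
ee_pos: [0.5972, -0.1691, 0.0607]
ee_rot: [-3.141, 0.002, 3.108]
contact_force: [-0.1, -1.4, -0.1]
grip_width: 0.396
```

```bash
python3 - <<'E'
from station import r
from h import *
from go import show
show([.5985,-.1727,.056])
p,d=r.camera("wrist");cv2.imwrite("pics/w2.png",p)
E
```

```text
t 3.35 q [-0.276  0.496 -0.073  1.    -0.    -0.242] p [ 0.5972 -0.1691  0.0607] rot [-3.141e+00  2.000e-03  3.108e+00] F [-0.1 -1.4 -0.1] M [ 0.01  0.04 -0.  ] w 0.396
tool shift mm [-1.4 -3.5  4.7]
```

View pics/w2.png

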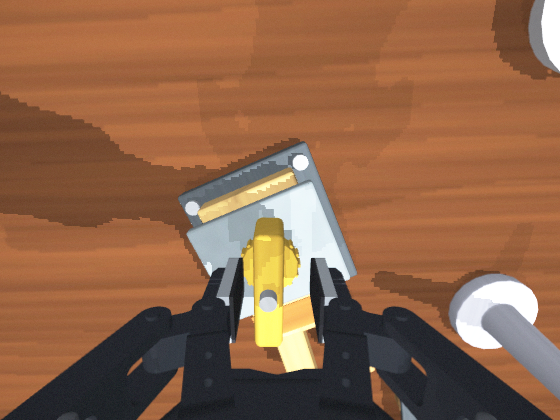

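The fingers straddle the wing. The bar centre (268,285) sits about 9 px left of the jaw centre (277), which agrees with the computed -3.5 mm shift in y. I'll correct that and close.

Request:
apply_moves(
  increments=[
    {"gripper": 0.6,"x": -1.4,"y": -3.3,"z": 4.5,"wx": 0,"wy": 0,"wz": 0},
    {"gripper": 0.6,"x": 0,"y": 0,"z": 0,"wx": 0,"wy": 0,"wz": 0},
  ],
)

```text
time_s: 3.6
ee_pos: [0.5978, -0.1728, 0.0546]
ee_rot: [-3.141, 0.0, 3.108]
contact_force: [-1.2, 0.5, -1.1]
grip_width: 0.4
```

```bash
python3 - <<'E'
from station import r
from h import *
from go import show
show([.5985,-.1727,.056])
p,d=r.camera("wrist");cv2.imwrite("pics/w3.png",p[180:])
E
```

```text
t 3.6 q [-0.281  0.505 -0.074  0.992 -0.    -0.247] p [ 0.5978 -0.1728  0.0546] rot [-3.141  0.     3.108] F [-1.2  0.5 -1.1] M [-0.    0.02 -0.01] w 0.4
tool shift mm [-0.7  0.1 -1.4]
```

View pics/w3.png

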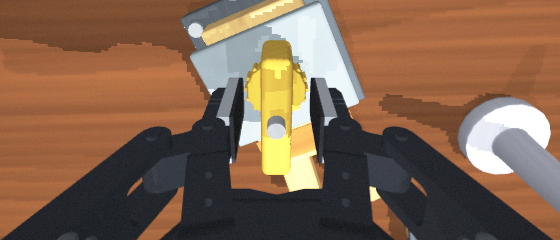

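The wing is now centred between the pads at x ≈ 277. I'll raise 1.4 mm and pinch.

Request:
apply_moves(
  increments=[
    {"gripper": 0.7,"x": -0.7,"y": 0,"z": -1.4,"wx": 0,"wy": 0,"wz": 0},
    {"gripper": 1,"x": 0,"y": 0,"z": 0,"wx": 0,"wy": 0,"wz": 0},
    {"gripper": 1,"x": 0,"y": 0,"z": 0,"wx": 0,"wy": 0,"wz": 0},
    {"gripper": 1,"x": 0,"y": 0,"z": 0,"wx": 0,"wy": 0,"wz": 0},
    {"gripper": 1,"x": 0,"y": 0,"z": 0,"wx": 0,"wy": 0,"wz": 0},
  ],
)

```text
time_s: 4.15
ee_pos: [0.5986, -0.1729, 0.0566]
ee_rot: [-3.141, 0.001, 3.107]
contact_force: [-0.8, -4.1, 4.4]
grip_width: 0.149
```

```bash
python3 go.py .5985 -.1727 .056
```

```text
t 4.15 q [-0.281  0.504 -0.07   0.996 -0.001 -0.247] p [ 0.5986 -0.1729  0.0566] rot [-3.141e+00  1.000e-03  3.107e+00] F [-0.8 -4.1  4.4] M [-0.74  0.27 -0.12] w 0.149
tool shift mm [0.2 0.2 0.6]
```

The grip holds at about 13 mm opening with small forces. Now I'll turn clockwise (+wz), following the 2 mm/rad sink.

Request:
apply_moves(
  increments=[
    {"gripper": 1,"x": 0,"y": 0,"z": 0.1,"wx": 0,"wy": 0,"wz": 0.05},
    {"gripper": 1,"x": 0,"y": 0,"z": 0.2,"wx": 0,"wy": 0,"wz": 0.1},
    {"gripper": 1,"x": 0,"y": 0,"z": 0.2,"wx": 0,"wy": 0,"wz": 0.1},
    {"gripper": 1,"x": 0,"y": 0,"z": 0.2,"wx": 0,"wy": 0,"wz": 0.1},
    {"gripper": 1,"x": 0,"y": 0,"z": 0.2,"wx": 0,"wy": 0,"wz": 0.1},
  ],
)

```text
time_s: 4.65
ee_pos: [0.5987, -0.1729, 0.0557]
ee_rot: [-3.141, 0.001, 2.654]
contact_force: [-0.6, -4.3, 6.1]
grip_width: 0.147
```

```bash
python3 go.py .5985 -.1727 .0555
```

```text
t 4.65 q [-0.281  0.505 -0.071  0.994 -0.001  0.207] p [ 0.5987 -0.1729  0.0557] rot [-3.141e+00  1.000e-03  2.654e+00] F [-0.6 -4.3  6.1] M [-0.88  0.24  0.15] w 0.147
tool shift mm [0.3 0.1 0.2]
```

Request:
apply_moves(
  increments=[
    {"gripper": 1,"x": 0,"y": 0,"z": 0.2,"wx": 0,"wy": 0,"wz": 0.1},
    {"gripper": 1,"x": 0,"y": 0,"z": 0.2,"wx": 0,"wy": 0,"wz": 0.1},
    {"gripper": 1,"x": 0,"y": 0,"z": 0.2,"wx": 0,"wy": 0,"wz": 0.1},
    {"gripper": 1,"x": 0,"y": 0,"z": 0.2,"wx": 0,"wy": 0,"wz": 0.1},
  ],
)

```text
time_s: 5.05
ee_pos: [0.5987, -0.173, 0.0549]
ee_rot: [-3.141, 0.001, 2.254]
contact_force: [-0.6, -3.9, 4.5]
grip_width: 0.153
```

```bash
python3 go.py
```

```text
t 5.05 q [-0.281  0.505 -0.072  0.992 -0.001  0.607] p [ 0.5987 -0.173   0.0549] rot [-3.141e+00  1.000e-03  2.254e+00] F [-0.6 -3.9  4.5] M [-0.94  0.24  0.14] w 0.153
```

Turned 0.85 rad so far. I'll continue in small steps and watch the torque.

Request:
apply_moves(
  increments=[
    {"gripper": 1,"x": 0,"y": 0,"z": 0.1,"wx": 0,"wy": 0,"wz": 0.05},
    {"gripper": 1,"x": 0,"y": 0,"z": 0.1,"wx": 0,"wy": 0,"wz": 0.05},
  ],
)

```text
time_s: 5.25
ee_pos: [0.5987, -0.173, 0.0548]
ee_rot: [-3.142, 0.001, 2.156]
contact_force: [-1.4, -4.5, 5.2]
grip_width: 0.154
```

```bash
python3 go.py
```

```text
t 5.25 q [-0.281  0.506 -0.072  0.992 -0.001  0.705] p [ 0.5987 -0.173   0.0548] rot [-3.142e+00  1.000e-03  2.156e+00] F [-1.4 -4.5  5.2] M [-0.87  0.23  0.04] w 0.154
```

Request:
apply_moves(
  increments=[
    {"gripper": 1,"x": 0,"y": 0,"z": 0.1,"wx": 0,"wy": 0,"wz": 0.05},
    {"gripper": 1,"x": 0,"y": 0,"z": 0.1,"wx": 0,"wy": 0,"wz": 0.05},
  ],
)

```text
time_s: 5.45
ee_pos: [0.5987, -0.173, 0.0546]
ee_rot: [3.142, 0.001, 2.056]
contact_force: [-1.6, -4.9, 4.9]
grip_width: 0.152
```

```bash
python3 go.py
```

```text
t 5.45 q [-0.281  0.506 -0.073  0.991 -0.001  0.805] p [ 0.5987 -0.173   0.0546] rot [3.142e+00 1.000e-03 2.056e+00] F [-1.6 -4.9  4.9] M [-0.86  0.18  0.12] w 0.152
```

Request:
apply_moves(
  increments=[
    {"gripper": 1,"x": 0,"y": 0,"z": 0.1,"wx": 0,"wy": 0,"wz": 0.05},
    {"gripper": 1,"x": 0,"y": 0,"z": 0.1,"wx": 0,"wy": 0,"wz": 0.05},
  ],
)

```text
time_s: 5.65
ee_pos: [0.5987, -0.173, 0.0544]
ee_rot: [3.141, 0.002, 1.957]
contact_force: [-3.1, -5.2, 6.9]
grip_width: 0.149
```

```bash
python3 go.py
```

```text
t 5.65 q [-0.281  0.506 -0.073  0.991 -0.001  0.904] p [ 0.5987 -0.173   0.0544] rot [3.141e+00 2.000e-03 1.957e+00] F [-3.1 -5.2  6.9] M [-1.02  0.29  1.47] w 0.149
```

Request:
apply_moves(
  increments=[
    {"gripper": 1,"x": 0,"y": 0,"z": 0.1,"wx": 0,"wy": 0,"wz": 0.05},
    {"gripper": 1,"x": 0,"y": 0,"z": 0.1,"wx": 0,"wy": 0,"wz": 0.05},
  ],
)

```text
time_s: 5.85
ee_pos: [0.5987, -0.173, 0.0545]
ee_rot: [3.141, 0.002, 1.859]
contact_force: [-2.4, -5.8, 8.4]
grip_width: 0.154
```

```bash
python3 go.py
```

```text
t 5.85 q [-0.281  0.506 -0.073  0.991 -0.002  1.002] p [ 0.5987 -0.173   0.0545] rot [3.141e+00 2.000e-03 1.859e+00] F [-2.4 -5.8  8.4] M [-1.22  0.57  2.98] w 0.154
```

The torque rose from 0.12 to 1.5, then 3.0 N m, after about 1.1 rad: the stop is reached. I'll let go and lift straight up.

Request:
apply_moves(
  increments=[
    {"gripper": 0.4,"x": 0,"y": 0,"z": 0,"wx": 0,"wy": 0,"wz": 0},
    {"gripper": 0.4,"x": 0,"y": 0,"z": 0,"wx": 0,"wy": 0,"wz": 0},
    {"gripper": 0.4,"x": 0,"y": 0,"z": 0,"wx": 0,"wy": 0,"wz": 0},
    {"gripper": 0.4,"x": 0,"y": 0,"z": 0,"wx": 0,"wy": 0,"wz": 0},
    {"gripper": 0.4,"x": 0,"y": 0,"z": -10,"wx": 0,"wy": 0,"wz": 0},
    {"gripper": 0.4,"x": 0,"y": 0,"z": -25,"wx": 0,"wy": 0,"wz": 0},
    {"gripper": 0.4,"x": 0,"y": 0,"z": -35,"wx": 0,"wy": 0,"wz": 0},
    {"gripper": 0.4,"x": 0,"y": 0,"z": -40,"wx": 0,"wy": 0,"wz": 0},
    {"gripper": 0.4,"x": 0,"y": 0,"z": -40,"wx": 0,"wy": 0,"wz": 0},
    {"gripper": 0.4,"x": 0,"y": 0,"z": 0,"wx": 0,"wy": 0,"wz": 0},
  ],
)

```text
time_s: 6.85
ee_pos: [0.6009, -0.1731, 0.2104]
ee_rot: [3.133, 0.005, 1.858]
contact_force: [0.5, -0.0, -0.1]
grip_width: 0.599
```

```bash
python3 - <<'E'
from station import r
from h import *
from go import show
show()
c=r.get_calibration("wrist");p,d=r.camera("wrist");cv2.imwrite("pics/w4.png",p)
P,u,v=cloud(c,d,d>0)
s=(np.hypot(P[:,0]-.5985,P[:,1]+.1727)<.04)&(P[:,2]>.07)&(P[:,2]<.1)
T=P[s];print(len(T),np.percentile(T[:,2],[5,50,95]).round(4));print(cv2.minAreaRect((T[:,:2]*1000).astype(np.float32)))
for n in ["scene","side"]:
    p,d=r.camera(n);cv2.imwrite(f"pics/{n}1.png",p)
E
```

```text
t 6.85 q [-0.28   0.412  0.188  1.337 -0.     1.003] p [ 0.6009 -0.1731  0.2104] rot [3.133 0.005 1.858] F [ 0.5 -0.  -0.1] M [-0.02  0.02  0.05] w 0.599
930 [0.0745 0.0769 0.0849]
((598.7517700195312, -171.95333862304688), (13.962396621704102, 59.55937194824219), 25.278507232666016)
```

View pics/w4.png

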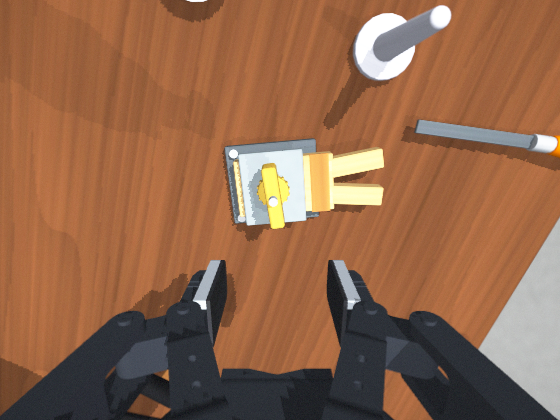

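View pics/side1.png

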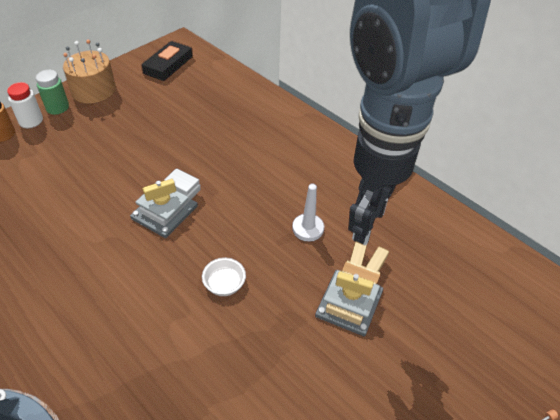

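```bash
python3 - <<'E'
from station import r
from h import *
for n in ["scene","side"]:
    a=cv2.imread(f"pics/{n}0.png").astype(int);b=cv2.imread(f"pics/{n}1.png").astype(int)
    x,y=(366,175) if n=="scene" else (160,190)
    print(n,'anvil nut diff',abs(a-b)[y-16:y+16,x-18:x+18].max(2).mean())
print(r.hand_in(), r.get_state()["time_s"])
E
```

```text
scene anvil nut diff 11.98263888888889
side anvil nut diff 10.67795138888889
the job is handed in; nothing more can be done
the job is handed in; nothing more can be done
```

The wing nut on the bench-pin clamp is screwed down to its stop. I let go, lifted clear and handed in after about 7 s of the 29 s allowed.

- **Turning:** I pinched the wing once and turned it clockwise. The moment stayed near 0.12 N m until about 1.05 rad, then climbed to 1.5 and 3.0 N m against the firm stop. Wrist forces during the turn were about 10 N or less at every reading.
- **After release:** The wrist camera shows the wing turned 62.6° (1.09 rad), which matches where the torque began to rise. It also sank 2.2 mm, as expected for that turn, so it did not spring back. If the stop is at 1.5 rad, it started near 0.41, inside the given range. The last readings showed no contact force on the tool.
- **Disagreement:** The cameras differed by 2–4 mm on the nut's position. I centred the jaws on the wing with the wrist camera before pinching.
- **Anvil nut:** The arm never went near it, and it looks unchanged in the side view. My before/after pixel check there was inconclusive: it gave mean differences of 11–12 grey levels, and I did not measure the camera noise or lighting change to compare. I did not measure that nut's angle again.

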